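# Seat a rough-turned leg in the V of the boring jig and cam it tight

### The arm

A 6-joint arm with a two-finger parallel gripper is mounted at the origin on the work surface. World frame = base frame: x ahead of the robot, y to its left, z up, the work surface at z = 0. Lengths are in m, angles in degrees, forces in N, time in s.
With the tool pointing down it reaches from about 0.35 to 0.925 m from the base axis. Payload 6.4 kg.
Tool frame: the origin (TCP) lies on the centre line of the jaws, within the pads' length; the fingertips stand 11 mm ahead of it and the grasp point (between the pads) lies 8 mm behind it; y points along the fingers, z is the direction in which the jaws open and shut, and the axes are right-handed (so a half turn about y gives the same grasp; the last joint's range is limited). The gripper opens to 85 mm and grips with 20 to 120 N. Pads are 22 mm wide; open, the fingers measure 114 mm over their backs; the gripper's body (76 mm by 85 mm) begins 54 mm behind the grasp point. The pads swing forward as they close: fully open they stand 13 mm farther back than shut.
Start: joints at [-83.027, 14.043, 89.255, -0, 76.702, -9.975], TCP at [0.189, -0.622, 0.242] pointing down, gripper open.
Joint ranges: [-179.41, 179.41], [-58.25, 129.5], [7.25, 145.43], [-54.29, 234.29], [11.92, 165.04], [-157.13, 157.13]. Speed limits (degrees/s): [147.25, 147.25, 180, 180, 180, 180].

### API

Orientations are given as a 3x3 rotation matrix whose columns are the frame's x, y, z axes.
In Python, from bench import readout, cams, workorder gives the robot as it stands.
- The arm moves only by the shell command python3 -m crank 'ROWS' [OPENING] [FORCE]. ROWS is JSON, one flat list of numbers, 6 for each row, row after row: the shift along the tool's x, y, z in m, then the turn, a rotation vector about the tool's x, y, z in degrees. A call has 1 to 8 rows; each row shifts and turns the commanded pose from where the row before left it, along the tool's axes as they then stand; what a row does not reach is not made up. A row lasts 1/8 s, in which the tool goes at most 62.5 mm and 10.7 degrees, less where a joint would pass 70% of its speed; a pose out of reach is approached as far as the arm can. A call is refused whole if a number of a shift passes 0.0625 or a number of a turn 10.7, either way. A call with a gripper value outside its range is refused whole. OPENING is the opening in per cent of the stroke, from 0 (shut) to 100 (fully open), set as the call begins (- or left out, the last holds). The fingers move at their own pace and stop on an object; FORCE is the grip in N (left out, the last holds). Time passes only in rows, so rows that do not move let the fingers close. It gives the time, the measured TCP pose, the force and the opening at its end, in the units of the state.
- readout.read_state(): the state, without advancing time (a new reading comes with each control period).
- cams.get_image(name): name is "scene" or "top" or "wrist"; returns a dict with "image" (480x640x3 uint8, red, green, blue), "range_z" (480x640 float32, m along the optical axis (not along the pixel's ray), 0 where there is no reading), "K" (3x3 intrinsics, pixels), "T" (4x4, takes a point from camera to world coordinates). Camera axes: x right, y down, z forward; pixel columns grow to the right and rows downward; lengths in m; the calibration is good to about 2 mm. A picture is of the moment at which its call begins.
- workorder.job_done(): hands the job in, once; it reports no verdict.
The state is a dict: "clock": time; "joint_pos": joint angles; "dq": joint speeds; "tau": joint torques, N m; "position": TCP position; "orientation": TCP orientation; "ft_force": force on the tool from outside, world axes, zero at the start; "wrist_torque": the same for the moment, N m; "finger_gap": finger opening in m.
Only numpy, scipy, OpenCV 4.12 (cv2) and the standard library are available. Lean on these libraries where they do the work, as an engineer would, in place of code of your own. Each camera call takes 0.05 s, during which the arm holds its last target. There are 200 camera calls.

### The job

Take the round table leg that stands on the green mat, set it upright on the base of the boring jig and push it gently back into the V until it is fully home and bears on both cheeks. Only then swing the red-knobbed lever round until the cam nips the leg and holds it snugly, still upright and home against both cheeks, and let go. The legs are only rough-turned and differ in thickness, so go by feel, press no harder than a light hand would, and leave everything else on the bench where it is.

Things in the scene. Friction and masses are not known exactly. Their poses are not given: they have to be found in the camera images.
- leg_1: a round rough-turned beech leg 150 mm long, standing upright, 110 to 210 g; the three legs differ in thickness, somewhere between 38 and 46 mm in diameter, and look alike; origin at the centre of its lower end, z along its axis. The one that stands on the green mat at the start is to be loaded, the other two are left alone
- leg_2: a round rough-turned beech leg 150 mm long, standing upright, 110 to 210 g; the three legs differ in thickness, somewhere between 38 and 46 mm in diameter, and look alike; origin at the centre of its lower end, z along its axis. The one that stands on the green mat at the start is to be loaded, the other two are left alone
- leg_3: a round rough-turned beech leg 150 mm long, standing upright, 110 to 210 g; the three legs differ in thickness, somewhere between 38 and 46 mm in diameter, and look alike; origin at the centre of its lower end, z along its axis. The one that stands on the green mat at the start is to be loaded, the other two are left alone
- mat: thin green mat 95 x 95 mm lying on the bench, with the leg to be loaded standing on it; origin at its centre
- jig: the boring jig, fastened to the bench: a plywood base board 250 x 180 x 18 mm (x by y by z) with an upright V-block at its +x end and a cam lever at its middle; it does not move. Origin at the centre of the board's underside, z up. The V opens towards the jig's -x, so the leg is pushed home in the jig's +x direction
- vee_seat (a point): point on top of the jig's base board where the axis of a 42 mm leg stands when home (50 mm along the jig's +x from its origin, 18 mm above the bench); axes as the jig's. Per mm of diameter more the axis stands 0.7 mm nearer the cam (-x). At the start at least 17 mm are free between a leg that is home and the cam; any leg whose axis stands 10 mm short of this point (-x) touches neither
- cheek_a: V cheek on the jig's +y side: upright waxed hardwood board, face 56 mm long, 80 mm high above the base board, 45 degrees to the jig's x axis, so the V is 90 degrees wide. Origin and axes as the jig's. A good push bears with 4 to 7 N on each cheek for half a second; under 3 N is not home, over 10 N before the cam touches the leg is rammed; over 22 N at any time bruises it
- cheek_b: the mirror cheek on the jig's -y side, same sizes, origin and limits. A leg that is pressed down on the board while it is pushed drags at its foot and may bear on one cheek only: keep it light on the board
- lever (a joint): angle (rad) of the cam lever about its pivot bolt, 55.5 mm along the jig's -x and 18 mm along its -y from vee_seat. 0 = open, lever pointing 194 degrees counter-clockwise (from above) from the jig's +x; grows as it swings clockwise; stop at 2.7. The cam meets a leg that is home between 1.4 and 2.3, by its thickness, then tightens 9 to 16 mm per rad. It stays where left, also under load
- lever_knob (a point): centre of the top of the lever's red upright round knob, 22 mm in diameter and 40 mm high, its top 110 mm above the bench, 105 mm from the pivot; below the knob the lever is a bar 22 mm wide between 48 and 70 mm above the bench; its shaft is the place to push the lever
- cam: round waxed hardwood cam at the lever's pivot end, 52 mm in diameter, 48 to 70 mm above the bench, its pivot 16 mm off its centre; origin at the pivot on the base board, x along the lever. At the knob, square to the lever, about 2 N turns the free lever; 4.5 N makes the cam press the leg with 10 to 16 N, which is snug; under 5 N is loose, over 22 N bruises the leg
- mallet: wooden mallet lying on the bench; leave it alone
- try_square: try square lying on the bench; leave it alone
- insert_jar: glass jar with steel cap, 60 mm across, 75 mm high; leave it alone
- glue: white glue bottle, 64 mm across, 170 mm high; leave it alone
- drill: blue and black cordless drill standing on its battery; leave it alone
- tape: yellow tape measure; leave it alone
Not all that is in view belongs to the job. What is shaped like the leg_1 but purple is not meant.

How it is judged:
By the outcome, as a careful person would: the job done as asked, in the order asked, and still so for the second after the job is handed in, with the robot touching nothing.
It also fails if it takes over 72 s, if anything falls off the work surface, if the arm or the gripper's body presses on something with over 40 N, if the wrist force passes 120 N, or if a joint passes its speed limit or range.

## Working session

There is one attempt and no reset: what is moved stays moved. The work goes in short steps, Python scripts to look and compute and a shell command to move; the robot and the scene stay as the last step left them, time stands still between calls to the robot, and variables do not carry over. Pictures are saved under pics/ and viewed, about 8 in all and at most 12, crops included, and the job is handed in when it is done.

```bash
ls; mkdir -p pics; python3 - <<'E'
from bench import readout, cams
import cv2, numpy as np
s=readout.read_state(); print(s)
for n in ("scene","top"):
    d=cams.get_image(n); np.savez(f"{n}0.npz",**d); print(n,d["K"].tolist(),np.round(d["T"],4).tolist())
    cv2.imwrite(f"pics/{n}0.png",d["image"][...,::-1])
E
```

```text
pics
{'clock': 0.0, 'joint_pos': array([-8.30274400e+01,  1.40823632e+01,  8.93269976e+01, -8.12954436e-04,
        7.67018381e+01, -9.97578873e+00]), 'dq': array([-0.0003749 ,  0.09561494,  0.03486549, -0.01967549, -0.08531073,
       -0.06407136]), 'tau': array([ 9.74776267e-04, -4.29505777e+01, -3.26131582e+01, -9.37111986e-05,
        5.28321441e-03,  1.30048062e-05]), 'position': array([ 0.18940914, -0.62121451,  0.24118033]), 'orientation': array([[-9.56567021e-01, -2.49305946e-04,  2.91512388e-01],
       [-2.91512316e-01,  1.92475689e-03, -9.56565139e-01],
       [-3.22613101e-04, -9.99998117e-01, -1.91383472e-03]]), 'ft_force': array([ 0.12481669, -0.13761362, -0.30064943]), 'wrist_torque': array([-0.02555914,  0.05507232,  0.05529417]), 'finger_gap': 0.08570160193988911}
scene [[512.6924770125652, 0.0, 311.99144951333244], [0.0, 512.6924770125652, 237.2007251757577], [0.0, 0.0, 1.0]] [[0.3985, 0.7905, -0.4651, 1.1476], [0.9171, -0.3493, 0.1922, -0.2674], [-0.0105, -0.5031, -0.8641, 1.2507], [0.0, 0.0, 0.0, 1.0]]
top [[481.1418914370586, 0.0, 329.2300970037066], [0.0, 481.1418914370586, 241.9936603603628], [0.0, 0.0, 1.0]] [[0.01, -0.9958, 0.0914, 0.42], [-0.9997, -0.008, 0.0218, -0.0284], [-0.021, -0.0916, -0.9956, 1.4108], [0.0, 0.0, 0.0, 1.0]]
```

View pics/top0.png

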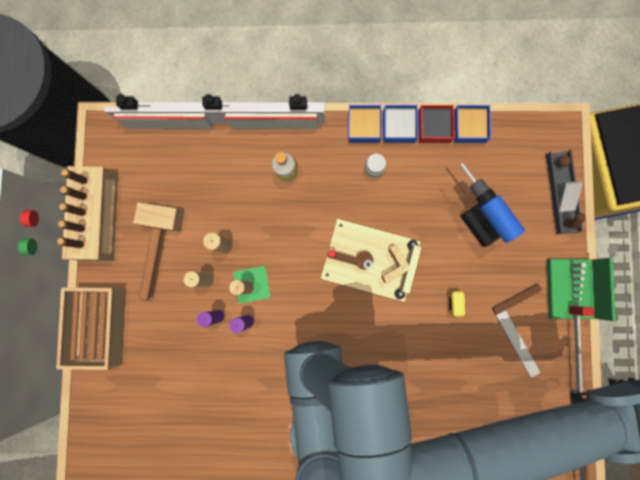

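View pics/scene0.png

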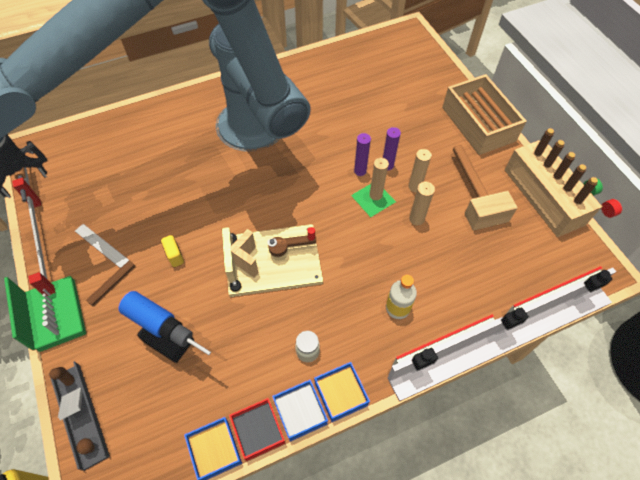

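The leg candidates in the top view have their tops at (212,240), (192,279) and (237,287). The mat is at (252,285), and leg (237,287), which is (380,175) in the scene view, appears to stand on it. The purple ones at (208,318) and (240,324) are not meant. The jig is at (372,260), with its V on the image right and the red knob at (332,254). Next I'll confirm this in a crop and measure.

```bash
cat > h.py <<'E'
import numpy as np, cv2
def world(d):
    K,T,z=d["K"],d["T"],d["range_z"]; v,u=np.mgrid[:480,:640]
    p=np.stack([(u-K[0,2])/K[0,0]*z,(v-K[1,2])/K[1,1]*z,z],-1)
    return p@T[:3,:3].T+T[:3,3]
def ray(d,u,v,h):
    r=d["T"][:3,:3]@np.array([(u-d["K"][0,2])/d["K"][0,0],(v-d["K"][1,2])/d["K"][1,1],1]); o=d["T"][:3,3]
    return o+r*(h-o[2])/r[2]
E
python3 - <<'E'
from h import *
for n in("top","scene"):
    d=dict(np.load(n+"0.npz")); P=world(d); im=d["image"]; hsv=cv2.cvtColor(im,cv2.COLOR_RGB2HSV); ok=d["range_z"]>0
    x,y,z=P[...,0],P[...,1],P[...,2]
    g=(hsv[...,0]>50)&(hsv[...,0]<80)&(hsv[...,1]>120)&(y>-.2)
    v,u=np.nonzero(g&ok&(z<.02)&(y<.5)); 
    print(n,"mat z",np.median(z[v,u]),cv2.minAreaRect(np.c_[x[v,u],y[v,u]].astype(np.float32)*1000))
    # leg tops
    m=((z>.14)&(z<.165)&ok&(y>-.0)&(y<.5)&(x<.55)&(x>.1)).astype(np.uint8)
    k,l,s,c=cv2.connectedComponentsWithStats(m)
    for i in range(1,k):
        if s[i,4]>40:
            w=l==i; q=w&(z>.145)
            print(" top",np.round(c[i],1),s[i,4],"z",np.round(np.median(z[q]),4),"xy by ray",np.round(ray(d,*c[i],.15),4),"meanP",np.round(P[q].mean(0),4),cv2.minEnclosingCircle(np.c_[x[w],y[w]].astype(np.float32)*1000),"rgb",im[w].mean(0).round())
    # board
    b=ok&(z>.011)&(z<.025)&(x>.2)&(x<.6)&(y>-.3)&(y<.1)&(im[...,0]>180)&(im[...,2]>100)
    k,l,s,c=cv2.connectedComponentsWithStats(b.astype(np.uint8)); i=1+np.argmax(s[1:,4]); b=l==i
    print(" board z",np.median(z[b]),cv2.minAreaRect(np.c_[x[b],y[b]].astype(np.float32)*1000))
    hull=cv2.convexHull(np.argwhere(b)[:,::-1].astype(np.int32)); 
    q=cv2.approxPolyDP(hull,8,True)[:,0]; print(" corners",[(tuple(t),np.round(ray(d,*t,.018)[:2],4).tolist()) for t in q])
    r=((hsv[...,0]<8)|(hsv[...,0]>172))&(hsv[...,1]>150)&ok&(z>.06)&(z<.13)&(x>.2)&(x<.6)&(y>-.3)&(y<.2)
    v,u=np.nonzero(r); print(" knob",u.mean(),v.mean(),len(u),"zmax",np.percentile(z[r],90),"mean",P[r].mean(0),"P top",P[r&(z>.105)].mean(0))
d=np.load("top0.npz")["image"]
a=cv2.resize(d[220:340,170:290],(480,480),interpolation=3); b=cv2.resize(d[205:315,310:430],(480,480)[:1]+(440,),interpolation=3)
d=np.load("scene0.npz")["image"]; c=cv2.resize(d[120:240,340:460],(400,400),interpolation=3); e=cv2.resize(d[210:310,210:330],(400,333),interpolation=3)
o=np.zeros((600,800,3),np.uint8); o[:300,:400]=cv2.resize(a,(400,400))[50:350]; o[:300,400:]=cv2.resize(c,(400,400))[:300]; o[300:,:400]=cv2.resize(b,(400,367))[30:330]; o[300:,400:]=e[:300]
cv2.imwrite("pics/crop1.png",o[...,::-1])
E
```

```text
top mat z 0.00031072709467316884 ((423.5504150390625, 229.52362060546875), (86.46487426757812, 86.39356994628906), 10.719003677368164)
 top [212.1 241.5] 195 z 0.1491 xy by ray [0.5346 0.3092 0.15  ] meanP [0.5346 0.3101 0.1493] ((538.5764770507812, 310.58038330078125), 22.487382888793945) rgb [226. 197. 142.]
 top [191.7 278.4] 199 z 0.1501 xy by ray [0.4368 0.36   0.15  ] meanP [0.4369 0.3605 0.1502] ((436.0999755859375, 361.44683837890625), 21.077836990356445) rgb [223. 198. 142.]
 top [236.9 286.6] 176 z 0.1495 xy by ray [0.4164 0.2399 0.15  ] meanP [0.4164 0.2404 0.1497] ((416.746337890625, 239.97177124023438), 19.705280303955078) rgb [221. 189. 135.]
 top [204.5 318.6] 185 z 0.1493 xy by ray [0.3327 0.3226 0.15  ] meanP [0.3327 0.3235 0.1496] ((332.49542236328125, 323.3497619628906), 19.581087112426758) rgb [149.  86. 166.]
 top [237.1 324.4] 181 z 0.1497 xy by ray [0.3186 0.2369 0.15  ] meanP [0.3182 0.2374 0.1496] ((318.2947082519531, 237.10560607910156), 19.53399658203125) rgb [153.  90. 171.]
 board z 0.01701571917383582 ((502.4530029296875, -106.61862182617188), (226.73654
[... 1239 characters left out ...]
. 192. 133.]
 top [424.1 187.8] 161 z 0.1494 xy by ray [0.5365 0.3064 0.15  ] meanP [0.5356 0.3076 0.1494] ((536.7327270507812, 307.2178039550781), 23.758100509643555) rgb [232. 209. 147.]
 board z 0.017615517822739735 ((498.4549560546875, -119.42683410644531), (249.28915405273438, 183.4886932373047), 74.55046081542969)
 corners [((np.int32(312), np.int32(225)), [0.4477, 0.0226]), ((np.int32(320), np.int32(275)), [0.5998, -0.0202]), ((np.int32(228), np.int32(294)), [0.5531, -0.2631]), ((np.int32(253), np.int32(232)), [0.4019, -0.1378])]
 knob 310.82022471910113 233.7865168539326 89 zmax 0.11006193204457722 mean [ 0.51654943 -0.00976172  0.09791045] P top [ 0.51305383 -0.00814318  0.10860279]
```

View pics/crop1.png

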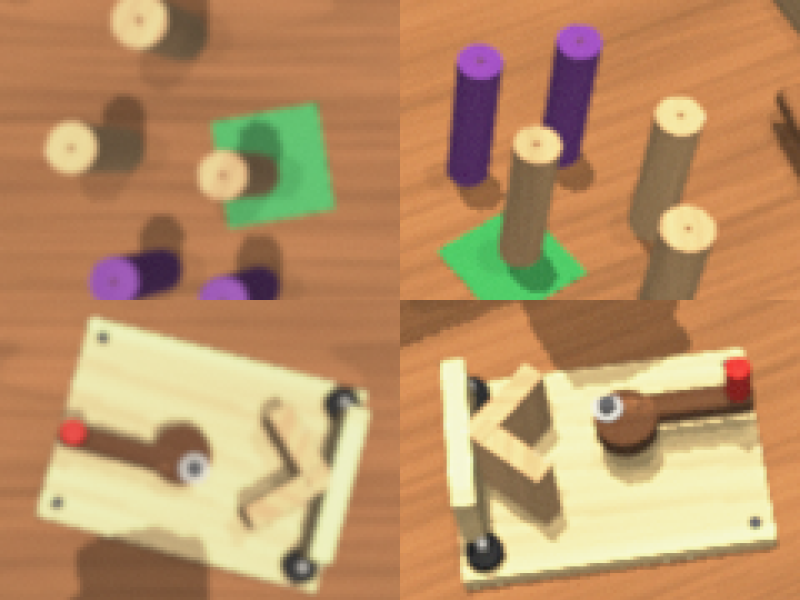

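The crop confirms it: the leg at (237,287) in the top view is the only one standing on the green mat, and the purple pair and the two legs on bare wood are left alone. The lever starts almost along the jig's −x. I'll turn the tool to the jig's axes first, with tool x along jig +x and tool z along jig +y.

```bash
python3 -m crank '[0,-0.01,0,0,-9.66,0, 0,-0.01,0,0,-9.66,0, 0,-0.01,0,0,-9.66,0, 0,-0.01,0,0,-9.66,0, 0,-0.01,0,0,-9.66,0, 0,-0.01,0,0,-9.66,0]' 80 30
python3 - <<'E'
from h import *
from bench import readout
s=readout.read_state(); print(s["joint_pos"].round(1),s["orientation"].round(3).tolist(),s["position"])
o=np.array([.499,-.1186]); a=np.radians(-105.1); ex=np.array([np.cos(a),np.sin(a)]); ey=np.array([-ex[1],ex[0]])
for n in("top","scene"):
    d=dict(np.load(n+"0.npz")); P=world(d); q=(P[...,:2]-o); X=q@ex; Y=q@ey; Z=P[...,2]; ok=(d["range_z"]>0)&(abs(Y)<.1)
    m=ok&(X>.07)&(X<.16); print(n,"zmax end",np.percentile(Z[m],[90,97,99.5]))
    for lo,hi in((.085,.105),(.11,.2)):
        w=m&(Z>lo)&(Z<hi); 
        if w.sum(): print(lo,w.sum(),"X",X[w].min(),X[w].max(),"Y",Y[w].min(),Y[w].max())
E
```

```text
clock: 0.85
position: [0.1894, -0.6215, 0.3019]
orientation: [[-0.255, -0.0, 0.967], [-0.967, 0.001, -0.255], [-0.001, -1.0, -0.0]]
ft_force: [0.1, 0.4, 0.2]
finger_gap: 0.0683
[-83.   11.7  85.8   0.   82.6 -68.3] [[-0.255, -0.0, 0.967], [-0.967, 0.001, -0.255], [-0.001, -1.0, -0.0]] [ 0.18944617 -0.62150261  0.30193683]
top zmax end [0.09730246 0.09977761 0.10188319]
0.085 511 X 0.07003223231967416 0.11932950391306622 Y -0.06433073787671455 0.0654107174183444
scene zmax end [0.0981295  0.10018951 0.10233454]
0.085 559 X 0.07006101417582859 0.12143296759777193 Y -0.06595113552204461 0.06739171795687594
```

```bash
python3 -m crank '[-0.0544,0,0.0165,0,0,0, -0.0544,0,0.0165,0,0,0, -0.0544,0,0.0165,0,0,0, -0.0544,0,0.0165,0,0,0, -0.0544,0,0.0165,0,0,0]' >/dev/null
python3 -m crank '[-0.0544,0,0.0165,0,0,0, -0.0544,0,0.0165,0,0,0, -0.0544,0,0.0165,0,0,0, -0.0544,0,0.0165,0,0,0, -0.0544,0,0.0165,0,0,0, 0,0,0,0,0,0, 0,0,0,0,0,0]'
python3 - <<'E'
from h import *
from bench import cams,readout
d=cams.get_image("wrist"); np.savez("wrist1.npz",**d); print(np.round(d["T"],3).tolist(),d["K"][0]); P=world(d)
cv2.imwrite("pics/wrist1.png",d["image"][...,::-1])
print(readout.read_state()["joint_pos"].round(1))
for u,v in((100,100),(320,100),(540,100),(100,400),(320,400),(540,400)): print(u,v,P[v,u].round(3))
E
```

```text
clock: 2.35
position: [0.4901, -0.1396, 0.3019]
orientation: [[-0.26, -0.001, 0.966], [-0.966, -0.0, -0.26], [0.0, -1.0, -0.001]]
ft_force: [-0.6, -0.2, -0.2]
finger_gap: 0.0685
[[0.966, -0.25, -0.072, 0.508], [-0.26, -0.93, -0.261, -0.073], [-0.002, 0.27, -0.963, 0.434], [0.0, 0.0, 0.0, 1.0]] [426.94766593   0.         318.2191481 ]
[-28.7  -7.8 105.8  -0.   82.1 -13.6]
100 100 [0.309 0.001 0.001]
320 100 [ 0.514 -0.055  0.017]
540 100 [ 0.719 -0.109  0.001]
100 400 [ 0.444 -0.119  0.349]
320 400 [ 0.427 -0.379 -0.001]
540 400 [ 0.541 -0.145  0.35 ]
```

View pics/wrist1.png

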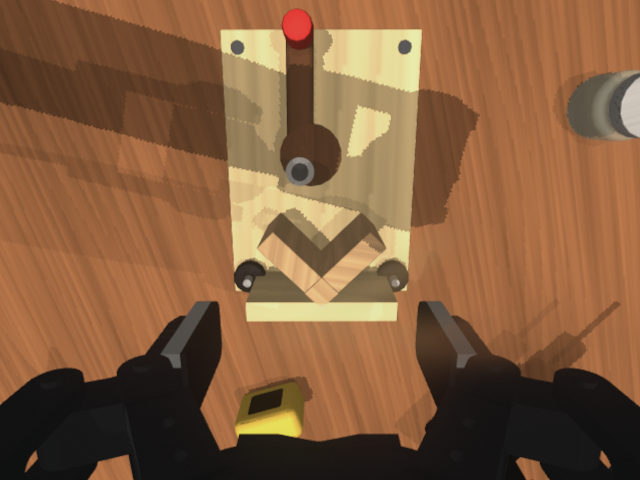

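The wrist view shows the jig clearly: board corners at about (221,30) and (421,30), knob top (297,25), pivot bolt (300,171), V apex about (321,285). I'll refine the jig pose from it.

```bash
python3 - <<'E'
from h import *
d=dict(np.load("wrist1.npz")); P=world(d); Z=P[...,2]; im=d["image"].astype(int)
hsv=cv2.cvtColor(d["image"],cv2.COLOR_RGB2HSV)
# board side edges on rows, -x edge on columns: depth step 18mm
b=(Z>.010)
L=[];R=[];T=[]
for v in range(50,250,5):
    row=np.nonzero(b[v,200:460])[0]+200
    if len(row): L.append(ray(d,row[0]-.5,v,.018)); R.append(ray(d,row[-1]+.5,v,.018))
for u in list(range(230,275,4))+list(range(325,415,4)):
    c=np.nonzero(b[5:200,u])[0]+5; T.append(ray(d,u,c[0]-.5,.018))
def fit(Q):
    q=np.array(Q)[:,:2]; vx,vy,x,y=cv2.fitLine((q*1000).astype(np.float32),cv2.DIST_HUBER,0,.01,.01).ravel(); return np.degrees(np.arctan2(vy,vx)),np.array([x,y]),np.array([vx,vy])
fl,fr,ft=fit(L),fit(R),fit(T); print([f[0].round(2) for f in(fl,fr,ft)])
a=np.radians(np.mean([x[0] for x in(fl,fr)])%180-180); print("jig x heading",np.degrees(a))
ex=np.array([np.cos(a),np.sin(a)]); ey=np.array([-ex[1],ex[0]])
print("width",(fr[1]-fl[1])@ey)
o=ex*(ft[1]@ex+125)+ey*((fl[1]+fr[1])@ey/2); print("origin",o)
o0=o/1000
q=P[...,:2]-o0; X=q@ex; Y=q@ey
m=(abs(Z-.098)<.004)&(X>.02)&(X<.085)&(abs(Y)<.05)
for n,s in(("a",1),("b",-1)):
    w=m&(s*Y>.008)&(s*Y<.035); p=(X+s*Y)[w]/2**.5; print(n,w.sum(),np.percentile(p,[1,3,50,97,99])*1000)
r=((hsv[...,0]<8)|(hsv[...,0]>172))&(hsv[...,1]>150); r[:, :250]=0; r[:,350:]=0; r[80:]=0
r&=Z>.1
v,u=np.nonzero(r); k=ray(d,u.mean(),v.mean(),.11); print("knob",u.mean(),v.mean(),k,"jig",((k[:2]-o0)@ex,(k[:2]-o0)@ey), "medZ",np.median(Z[r]))
print("bolt z",Z[171,300],ray(d,300,171,Z[171,300]),)
bb=ray(d,300,171,Z[171,300])[:2]-o0; print("bolt jig",bb@ex,bb@ey)
for uu in((270,240),(350,255),(320,290)): print(uu,Z[uu[1],uu[0]])
E
```

```text
[np.float32(75.12), np.float32(75.12), np.float32(-15.09)]
jig x heading -104.88065
width 180.1895
origin [ 498.62933 -117.53158]
a 955 [55.860774   55.99758746 63.81707837 74.5412319  75.22188459]
b 950 [56.26645983 56.3620444  64.17905564 74.84699104 75.90277626]
knob 296.886925795053 25.634864546525325 [ 0.51021615 -0.00743098  0.11      ] jig (np.float64(-0.10938369825588413), np.float64(-0.01707632940209576)) medZ 0.11014617572188501
bolt z 0.07815499751668792 [ 0.48297522 -0.107048    0.078155  ]
bolt jig -0.006111902830973016 -0.017821371337017597
(270, 240) 0.09905432723443491
(350, 255) 0.0993560033266026
(320, 290) 0.09778898620620186
```

```bash
python3 -m crank '[-0.0496,0,-0.024,0,0,0, -0.0496,0,-0.024,0,0,0, -0.0496,0,-0.024,0,0,0, -0.0496,0,-0.024,0,0,0, -0.0496,0,-0.024,0,0,0, -0.0496,0,-0.024,0,0,0, -0.0496,0,-0.024,0,0,0, 0,0,0,0,0,0]'
python3 - <<'E'
from h import *
from bench import cams,readout
d=cams.get_image("wrist"); np.savez("wrist2.npz",**d); P=world(d); Z=P[...,2]; s=readout.read_state(); R=s["orientation"]
cv2.imwrite("pics/wrist2.png",d["image"][...,::-1])
m=((Z>.145)&(Z<.158)).astype(np.uint8); k,l,st,c=cv2.connectedComponentsWithStats(m)
for i in range(1,k):
    if st[i,4]>200:
        w=(l==i); (u,v),r=cv2.minEnclosingCircle(np.argwhere(w)[:,::-1].astype(np.float32)); p=ray(d,*c[i],.1505); f=np.median(d["range_z"][w])
        print(c[i].round(1),st[i],"xyz",p.round(4),"D est",2*np.sqrt(st[i,4]/np.pi)*f/427, "zmed",np.median(Z[w]),"tool delta",(R.T@(p-s["position"])).round(4))
print(s["position"])
E
```

```text
clock: 3.4
position: [0.4181, 0.2408, 0.3022]
orientation: [[-0.258, -0.0, 0.966], [-0.966, 0.0, -0.258], [-0.0, -1.0, -0.0]]
ft_force: [0.3, 0.9, -0.7]
finger_gap: 0.0683
[296.2  31.9] [ 263    0   67   68 3681] xyz [0.4363 0.3617 0.1505] D est 0.04154472151698142 zmed 0.15062348249405721 tool delta [-0.1228  0.1516 -0.0146]
[474.   70.8] [ 437   33   74   76 4362] xyz [0.5371 0.312  0.1505] D est 0.046270844732985976 zmed 0.15051554353611646 tool delta [-0.101   0.1516  0.0956]
[157.8 136.9] [ 127  107   63   61 2946] xyz [0.333  0.3251 0.1505] D est 0.03960017323553036 zmed 0.1505614098815012 tool delta [-0.0607  0.1516 -0.1049]
[314.9 224.6] [ 287  197   57   56 2452] xyz [0.4161 0.2427 0.1505] D est 0.038183150729366136 zmed 0.15046613743944262 tool delta [-0.0026  0.1516 -0.0033]
[182.2 263.4] [ 154  237   57   54 2359] xyz [0.3189 0.2396 0.1505] D est 0.03844517578657301 zmed 0.15043629193317315 tool delta [ 0.0256  0.1517 -0.0963]
[0.41859038 0.2393542  0.30214309]
```

View pics/wrist2.png

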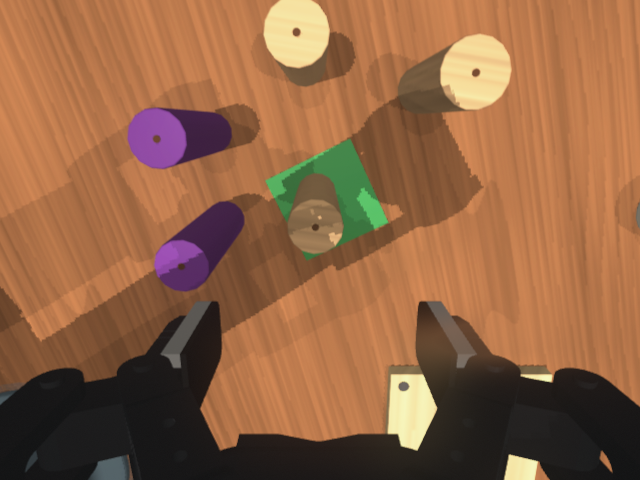

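The wrist view shows the target leg at (315,225) on the mat, with both fingers clear of its neighbours. The three cameras agree to within 3 mm. Descending to grip it high, so the fingertips will clear the 98 mm cheeks.

```bash
python3 -m crank '[-0.001,0.0493,-0.002,0,0,0, 0,0.0493,0,0,0,0, 0,0.0493,0,0,0,0, 0,0.0493,0,0,0,0, 0,0,0,0,0,0, 0,0,0,0,0,0]' && python3 -m crank '[0,0,0,0,0,0, 0,0,0,0,0,0, 0,0,0,0,0,0, 0,0,0,0,0,0, 0,0,0,0,0,0, 0,0,0,0,0,0]' 0 35 && python3 - <<'E'
from h import *
from bench import readout
for i in range(3):
    s=readout.read_state(); print(s["ft_force"].round(2),s["wrist_torque"].round(3),s["finger_gap"],s["position"].round(4),s["clock"])
E
```

```text
clock: 4.2
position: [0.4188, 0.2402, 0.107]
orientation: [[-0.262, 0.003, 0.965], [-0.965, 0.001, -0.262], [-0.001, -1.0, 0.003]]
ft_force: [-0.2, -0.5, 0.1]
finger_gap: 0.068
clock: 4.95
position: [0.4184, 0.2415, 0.1071]
orientation: [[-0.26, 0.004, 0.966], [-0.966, 0.001, -0.26], [-0.002, -1.0, 0.003]]
ft_force: [-0.3, 0.0, 6.5]
finger_gap: 0.0384
[-0.35  0.05  6.52] [-0.126  0.144 -0.051] 0.03835208446925626 [0.4184 0.2415 0.1071] 4.95
[-0.35  0.05  6.52] [-0.126  0.144 -0.051] 0.03835208446925626 [0.4184 0.2415 0.1071] 4.95
[-0.35  0.05  6.52] [-0.126  0.144 -0.051] 0.03835208446925626 [0.4184 0.2415 0.1071] 4.95
```

```bash
python3 -m crank '[0,-0.045,0,0,0,0, 0,-0.045,0,0,0,0, 0,-0.045,0,0,0,0, 0,0,0,0,0,0, 0,0,0,0,0,0]' && python3 -m crank '[0.046,0,0.0214,0,0,0, 0.046,0,0.0214,0,0,0, 0.046,0,0.0214,0,0,0, 0.046,0,0.0214,0,0,0, 0.046,0,0.0214,0,0,0, 0.046,0,0.0214,0,0,0, 0.046,0,0.0214,0,0,0, 0.046,0,0.0214,0,0,0]' && python3 -m crank '[0,0,0,0,0,0, 0,0,0,0,0,0, 0,0,0,0,0,0]'
cat >> h.py <<'E'
O=np.array([.49863,-.11753]); EX=np.array([-.2568,-.9665]); EY=np.array([.9665,-.2568])
def show():
    from bench import readout
    s=readout.read_state(); R=s["orientation"]; p=s["position"]; f=s["ft_force"]; q=p[:2]-O; tq=s["wrist_torque"]
    print("t",round(s["clock"],2),"jigXYZ mm",np.round([q@EX*1000,q@EY*1000,p[2]*1000],2),"F jig",np.round([f[:2]@EX,f[:2]@EY,f[2]],2),"T jig",np.round([tq[:2]@EX,tq[:2]@EY,tq[2]],3),"gap",round(s["finger_gap"]*1000,2),"tilt toolz.z,toolx.z",R[2,2].round(4),R[2,0].round(4),"head",np.degrees(np.arctan2(R[1,0],R[0,0])).round(2))
E
python3 - <<'E'
from h import *
from bench import cams
show()
d=cams.get_image("wrist"); np.savez("wrist3.npz",**d); P=world(d); cv2.imwrite("pics/wrist3.png",d["image"][...,::-1])
d=cams.get_image("scene"); np.savez("scene3.npz",**d);  cv2.imwrite("pics/scene3.png",cv2.resize(d["image"][110:310,170:410],(720,600),interpolation=3)[...,::-1])
show()
E
```

```text
clock: 5.58
position: [0.4162, 0.2408, 0.2391]
orientation: [[-0.26, -0.001, 0.966], [-0.966, -0.0, -0.26], [0.001, -1.0, -0.001]]
ft_force: [-1.2, 1.2, -2.3]
finger_gap: 0.0384
clock: 6.58
position: [0.4854, -0.16, 0.2376]
orientation: [[-0.261, -0.004, 0.965], [-0.965, 0.002, -0.261], [-0.001, -1.0, -0.004]]
ft_force: [0.4, 0.7, -1.2]
finger_gap: 0.0386
clock: 6.95
position: [0.486, -0.1577, 0.2391]
orientation: [[-0.259, -0.002, 0.966], [-0.966, 0.001, -0.259], [-0.001, -1.0, -0.002]]
ft_force: [-0.8, -0.9, -1.7]
finger_gap: 0.0389
t 6.95 jigXYZ mm [ 42.05  -1.94 239.12] F jig [ 1.05 -0.55 -1.73] T jig [ 0.012 -0.011 -0.011] gap 38.87 tilt toolz.z,toolx.z -0.0018 -0.0006 head -105.01
t 7.05 jigXYZ mm [ 42.15  -1.59 239.73] F jig [-0.41  0.12 -2.44] T jig [ 0.003  0.032 -0.008] gap 38.53 tilt toolz.z,toolx.z -0.0006 -0.0002 head -105.01
```

View pics/scene3.png

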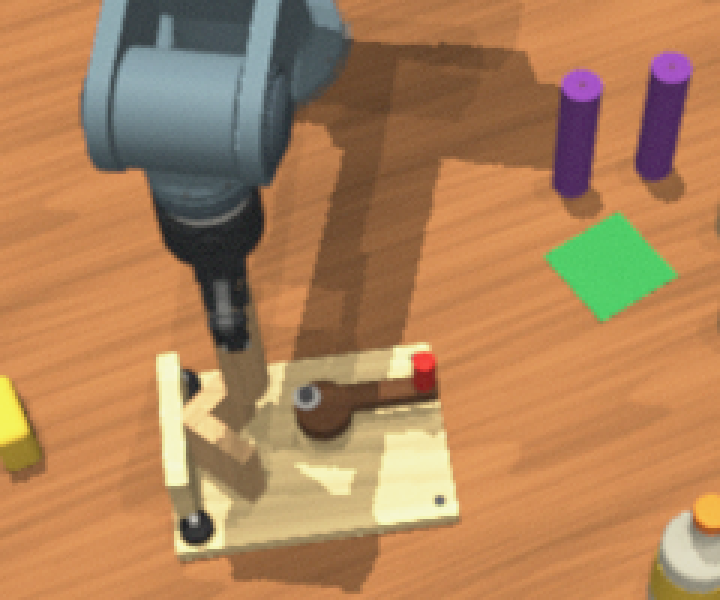

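View pics/wrist3.png

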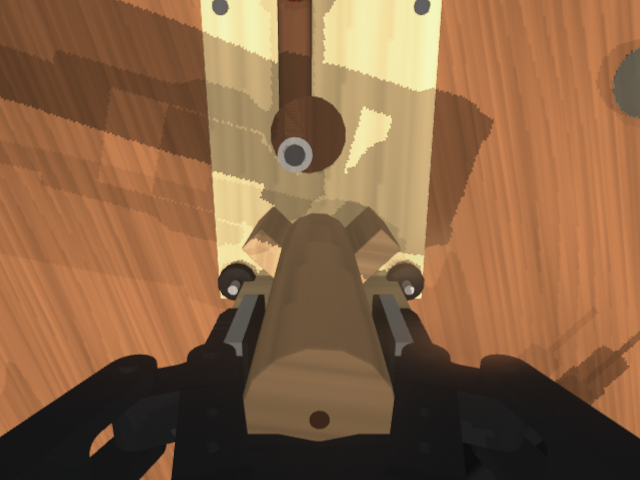

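Both views show the leg held and hanging over the jig, between the V (mouth about (320,260) in the wrist view) and the cam. Its neighbours are untouched. I'll check its tilt from the wrist depth.

```bash
python3 - <<'E'
from h import *
d=dict(np.load("wrist3.npz")); P=world(d); q=P[...,:2]-O; X=q@EX*1000; Y=q@EY*1000; Z=P[...,2]*1000
m=(Z>115)&(abs(Y)<24)&(X<62)&(X>5)
for z in range(125,235,15):
    w=m&(abs(Z-z)<4)
    if w.sum()>50:
        x,y=X[w],Y[w]; c=abs(y-np.median(y))<6
        A=np.c_[2*x,2*y,np.ones_like(x)]; s=np.linalg.lstsq(A,x*x+y*y,rcond=None)[0]
        print(z,w.sum(),"front X",np.percentile(x[c],20).round(2),"Y range",y.min().round(1),y.max().round(1),"circle",s[:2].round(2),np.sqrt(s[2]+s[0]**2+s[1]**2).round(2))
E
```

```text
140 186 front X 22.41 Y range -21.7 14.7 circle [41.63 -2.82] 19.27
155 221 front X 22.51 Y range -21.9 14.8 circle [41.75 -2.67] 19.28
170 276 front X 22.69 Y range -21.7 14.9 circle [41.92 -2.52] 19.3
185 323 front X 22.74 Y range -21.6 15.2 circle [42.   -2.41] 19.28
200 413 front X 22.84 Y range -21.4 15.2 circle [42.1  -2.26] 19.26
215 540 front X 23.04 Y range -21.4 15.5 circle [42.3  -2.13] 19.32
230 793 front X 23.08 Y range -21.2 23.0 circle [43.42 -1.77] 20.29
```

```bash
python3 - <<'E'
from h import *
for f in("wrist1.npz","wrist2.npz","wrist3.npz"):
    d=dict(np.load(f)); P=world(d); q=P[...,:2]-O; X=(q@EX)[::7,::7].ravel(); Y=(q@EY)[::7,::7].ravel(); Z=P[...,2][::7,::7].ravel()
    w=(abs(Z)<.006)&(d["range_z"][::7,::7].ravel()>0); A=np.c_[X,Y,np.ones_like(X)][w]; c=np.linalg.lstsq(A,Z[w],rcond=None)[0]; print(f,w.sum(),c.round(4))
E
```

```text
wrist1.npz 3863 [-0.0015 -0.0008  0.0005]
wrist2.npz 4505 [-0.0014 -0.0007 -0.0001]
wrist3.npz 3299 [-0.0014 -0.0007  0.0005]
```

The leg measures 38.55 mm in diameter, so home is at about X = 52.4. It leans about 0.45° on both axes, so I'll correct that, centre it on the V, and lower it to about 4 mm above the board.

```bash
python3 -m crank '[-0.001,0,0.0019,0.49,0,-0.43, 0,0.0278,0,0,0,0, 0,0.0278,0,0,0,0, 0,0.0278,0,0,0,0, 0,0.0278,0,0,0,0, 0,0,0,0,0,0, 0,0,0,0,0,0, 0,0,0,0,0,0]' && python3 - <<'E'
from h import *
show()
E
for i in 1 2 3 4; do python3 -m crank '[0,0,0,0,0,0]' >/dev/null; python3 -c "from h import *; show()"; done
python3 - <<'E'
from h import *
from bench import cams
d=cams.get_image("wrist"); np.savez("wrist4.npz",**d); P=world(d); q=P[...,:2]-O; X=q@EX*1000; Y=q@EY*1000; Z=P[...,2]*1000
m=(Z>15)&(abs(Y)<24)&(X<62)&(X>10)
for z in range(30,120,10):
    w=m&(abs(Z-z)<4)
    if w.sum()>50:
        x,y=X[w],Y[w]; A=np.c_[2*x,2*y,np.ones_like(x)]; s=np.linalg.lstsq(A,x*x+y*y,rcond=None)[0]
        print(z,w.sum(),"Y range",y.min().round(1),y.max().round(1),"circle",s[:2].round(2),np.sqrt(s[2]+s[0]**2+s[1]**2).round(2))
E
```

```text
clock: 8.05
position: [0.49, -0.1598, 0.1303]
orientation: [[-0.26, 0.008, 0.966], [-0.966, -0.011, -0.26], [0.008, -1.0, 0.011]]
ft_force: [0.6, 0.3, -1.9]
finger_gap: 0.0382
t 8.05 jigXYZ mm [ 43.1    2.55 130.34] F jig [-0.44  0.5  -1.88] T jig [0.007 0.017 0.039] gap 38.23 tilt toolz.z,toolx.z 0.011 0.0082 head -105.08
t 8.18 jigXYZ mm [ 43.07   2.2  129.82] F jig [-0.07  0.51 -2.01] T jig [-0.     0.056 -0.053] gap 38.45 tilt toolz.z,toolx.z 0.0101 0.0079 head -105.09
t 8.3 jigXYZ mm [ 43.04   1.89 129.32] F jig [ 0.23  0.08 -0.5 ] T jig [-0.033  0.074  0.072] gap 38.44 tilt toolz.z,toolx.z 0.0092 0.0077 head -105.09
t 8.43 jigXYZ mm [ 43.02   1.75 129.05] F jig [-0.29 -0.58 -1.59] T jig [-0.038 -0.028 -0.03 ] gap 38.34 tilt toolz.z,toolx.z 0.0088 0.0076 head -105.09
t 8.55 jigXYZ mm [ 43.02   1.7  128.9 ] F jig [ 0.08  0.31 -1.98] T jig [-0.002  0.02  -0.057] gap 38.43 tilt toolz.z,toolx.z 0.0085 0.0075 head -105.09
30 213 Y range -23.8 19.8 circle [50.02  1.94] 25.04
40 227 Y range -23.9 19.8 circle [50.09  1.87] 25.13
50 253 Y range -24.0 19.7 circle [49.92  1.74] 24.98
60 295 Y range -23.9 19.8 circle [49.91  1.77] 24.96
70 341 Y range -24.0 19.7 circle [49.71  1.71] 24.78
80 360 Y range -22.9 19.6 circle [45.83  1.96] 21.3
90 422 Y range -17.3 19.6 circle [43.57  1.97] 19.34
100 505 Y range -17.4 19.7 circle [43.51  1.92] 19.3
110 577 Y range -17.4 19.4 circle [43.43  1.87] 19.25
```

```bash
cat >> h.py <<'E'
def leg(tag,z0=28,z1=118):
    from bench import cams
    d=cams.get_image("wrist"); np.savez(tag+".npz",**d); P=world(d); q=P[...,:2]-O; X=q@EX*1000; Y=q@EY*1000; Z=P[...,2]*1000
    m=(Z>20)&(abs(Y)<18)&(X<44)&(X>18); C=[]
    for z in range(z0,z1,8):
        w=m&(abs(Z-z)<4)
        if w.sum()>60:
            A=np.c_[2*X[w],2*Y[w],np.ones(w.sum())]; b=X[w]**2+Y[w]**2
            f=lambda c: np.hypot(X[w]-c[0],Y[w]-c[1])-19.27
            from scipy.optimize import least_squares
            s=least_squares(f,[43,0],loss="soft_l1",f_scale=.5).x; C.append((z,*s))
    C=np.array(C); px=np.polyfit(C[:,0],C[:,1],1); py=np.polyfit(C[:,0],C[:,2],1)
    print("leg XY at z=18,60,130:",[np.round([np.polyval(px,z),np.polyval(py,z)],2).tolist() for z in(18,60,130)],"true tilt mrad",np.round([px[0]*1000-1.4,py[0]*1000-.7],1),"n",len(C))
    return d
E
python3 -m crank '[-0.001,0,-0.0019,0,0,0, 0,0,0,0,0,0, 0,0,0,0,0,0, 0,0,0,0,0,0]' >/dev/null; python3 -c "
from h import *
show(); leg('wrist5'); show()"
```

```text
t 9.1 jigXYZ mm [ 41.99  -0.17 128.89] F jig [ 0.73  0.11 -2.18] T jig [0.025 0.01  0.008] gap 38.5 tilt toolz.z,toolx.z 0.0086 0.0075 head -105.09
leg XY at z=18,60,130: [[42.6, 0.55], [42.53, 0.32], [42.43, -0.07]] true tilt mrad [-2.9 -6.3] n 12
t 9.15 jigXYZ mm [ 41.98  -0.18 128.9 ] F jig [-0.14  0.19 -2.03] T jig [-0.047 -0.034  0.007] gap 38.43 tilt toolz.z,toolx.z 0.0086 0.0075 head -105.1
```

```bash
python3 -m crank '[0,0.001,0,-0.25,0,0.12, 0,0.001,0,0,0,0, 0,0.001,0,0,0,0, 0,0,0,0,0,0, 0,0,0,0,0,0]' >/dev/null; python3 -c "
from h import *
show(); leg('wrist6'); show()"
python3 -m crank '[0,0.0005,0,0,0,0, 0,0,0,0,0,0]' >/dev/null;python3 -c "from h import *; show()"
python3 -m crank '[0,0.0005,0,0,0,0, 0,0,0,0,0,0]' >/dev/null;python3 -c "from h import *; show()"
```

```text
t 9.78 jigXYZ mm [ 42.    -0.17 125.88] F jig [-0.29 -0.51 -0.71] T jig [ 0.014  0.014 -0.05 ] gap 38.4 tilt toolz.z,toolx.z 0.0042 0.0054 head -105.09
leg XY at z=18,60,130: [[42.37, 0.06], [42.4, 0.01], [42.45, -0.08]] true tilt mrad [-0.7 -1.9] n 12
t 9.82 jigXYZ mm [ 41.98  -0.16 125.9 ] F jig [-0.77  0.17 -2.09] T jig [ 0.066 -0.01   0.041] gap 38.44 tilt toolz.z,toolx.z 0.0042 0.0054 head -105.09
t 10.07 jigXYZ mm [ 42.    -0.23 125.33] F jig [-0.25  0.67 -1.57] T jig [ 0.028 -0.03   0.016] gap 38.64 tilt toolz.z,toolx.z 0.0041 0.0054 head -105.09
t 10.32 jigXYZ mm [ 42.02  -0.21 124.83] F jig [ 0.6   0.53 -0.48] T jig [-0.019  0.071  0.041] gap 38.43 tilt toolz.z,toolx.z 0.0041 0.0054 head -105.1
```

```bash
for k in 1 2; do python3 -c "from h import *; show()"; python3 -m crank '[0,0,0,0,0,0]' >/dev/null; done
python3 -m crank '[0,0.0004,0,0,0,0, 0,0,0,0,0,0]' >/dev/null;python3 -c "from h import *; show()"; python3 -m crank '[0,0,0,0,0,0]' >/dev/null;python3 -c "from h import *; show()"
python3 -m crank '[0,0.0004,0,0,0,0, 0,0,0,0,0,0]' >/dev/null;python3 -c "from h import *; show()"; python3 -m crank '[0,0,0,0,0,0]' >/dev/null;python3 -c "from h import *; show()"
```

```text
t 10.32 jigXYZ mm [ 42.02  -0.21 124.83] F jig [ 0.6   0.53 -0.48] T jig [-0.019  0.071  0.041] gap 38.43 tilt toolz.z,toolx.z 0.0041 0.0054 head -105.1
t 10.45 jigXYZ mm [ 41.99  -0.17 124.88] F jig [ 0.04  0.58 -1.85] T jig [-0.025 -0.031  0.006] gap 38.48 tilt toolz.z,toolx.z 0.0042 0.0054 head -105.09
t 10.82 jigXYZ mm [ 4.2080e+01 -3.0000e-02  1.2478e+02] F jig [ 0.35 -1.02  1.34] T jig [-0.197 -0.041 -0.018] gap 38.32 tilt toolz.z,toolx.z 0.0044 0.0055 head -105.09
t 10.95 jigXYZ mm [ 4.2080e+01 -2.0000e-02  1.2477e+02] F jig [-0.2  -0.88  1.68] T jig [-0.282  0.046  0.002] gap 38.7 tilt toolz.z,toolx.z 0.0044 0.0056 head -105.09
t 11.2 jigXYZ mm [ 42.12   0.13 124.72] F jig [-0.43 -1.57  5.99] T jig [-0.602  0.079 -0.01 ] gap 38.52 tilt toolz.z,toolx.z 0.0046 0.0057 head -105.09
t 11.32 jigXYZ mm [ 42.13   0.13 124.73] F jig [-1.29 -1.38  5.65] T jig [-0.591  0.077 -0.033] gap 38.6 tilt toolz.z,toolx.z 0.0046 0.0057 head -105.09
```

```bash
python3 -m crank '[0,-0.0008,0,0,0,0, 0,0,0,0,0,0, 0.0025,0,0,0,0,0, 0.0025,0,0,0,0,0, 0.002,0,0,0,0,0, 0,0,0,0,0,0, 0,0,0,0,0,0]' >/dev/null;python3 -c "
from h import *
show(); leg('wrist7'); show()"
python3 -m crank '[0.0005,0,0,0,0,0, 0.0005,0,0,0,0,0]' >/dev/null;python3 -c "from h import *; show()"
python3 -m crank '[0.0005,0,0,0,0,0, 0,0,0,0,0,0]' >/dev/null;python3 -c "from h import *; show()"
```

```text
t 12.2 jigXYZ mm [ 49.13  -0.27 124.81] F jig [ 0.66 -0.59 -0.55] T jig [-0.028 -0.073 -0.035] gap 38.18 tilt toolz.z,toolx.z 0.004 0.0056 head -105.09
leg XY at z=18,60,130: [[49.59, -0.09], [49.58, -0.13], [49.57, -0.2]] true tilt mrad [-1.7 -1.6] n 12
t 12.25 jigXYZ mm [ 49.08  -0.26 124.81] F jig [ 0.42 -1.   -0.88] T jig [ 0.027 -0.088 -0.012] gap 38.79 tilt toolz.z,toolx.z 0.0041 0.0056 head -105.09
t 12.5 jigXYZ mm [ 49.91  -0.33 124.78] F jig [ 0.3   0.44 -0.41] T jig [-0.024  0.088  0.018] gap 38.57 tilt toolz.z,toolx.z 0.0039 0.0052 head -105.09
t 12.75 jigXYZ mm [ 50.52  -0.33 124.78] F jig [ 0.11  0.6  -2.31] T jig [-0.029 -0.     0.012] gap 38.24 tilt toolz.z,toolx.z 0.0039 0.0054 head -105.09
```

```bash

python3 -m crank '[0.0005,0,0,0,0,0, 0,0,0,0,0,0]' >/dev/null;python3 -c "from h import *; show()"
python3 -m crank '[0.0003,0,0,0,0,0, 0,0,0,0,0,0]' >/dev/null;python3 -c "from h import *; show()"
python3 -m crank '[0.0003,0,0,0,0,0, 0,0,0,0,0,0]' >/dev/null;python3 -c "from h import *; show()"
```

```text
t 13.0 jigXYZ mm [ 51.04  -0.26 124.85] F jig [ 0.28  0.41 -1.34] T jig [ 0.019 -0.041 -0.036] gap 38.38 tilt toolz.z,toolx.z 0.0041 0.0054 head -105.1
t 13.25 jigXYZ mm [ 51.31  -0.21 124.93] F jig [-0.02  0.34 -2.39] T jig [-0.012 -0.042  0.006] gap 38.06 tilt toolz.z,toolx.z 0.0042 0.0054 head -105.09
t 13.5 jigXYZ mm [ 51.53  -0.3  124.87] F jig [-0.3   0.11 -0.49] T jig [-0.074  0.076  0.042] gap 38.7 tilt toolz.z,toolx.z 0.0039 0.0052 head -105.09
```

```bash

python3 -m crank '[0.0003,0,0,0,0,0, 0,0,0,0,0,0]' >/dev/null;python3 -c "from h import *; show()"
python3 -m crank '[0.0003,0,0,0,0,0, 0,0,0,0,0,0]' >/dev/null;python3 -c "from h import *; show()"
python3 -m crank '[0.0003,0,0,0,0,0, 0,0,0,0,0,0]' >/dev/null;python3 -c "from h import *; show()"
```

```text
t 13.75 jigXYZ mm [ 51.81  -0.37 124.84] F jig [-0.58 -1.1  -1.4 ] T jig [-0.169  0.19  -0.014] gap 38.37 tilt toolz.z,toolx.z 0.0038 0.0051 head -105.1
t 14.0 jigXYZ mm [ 51.95  -0.39 124.83] F jig [-1.98 -1.19 -0.79] T jig [-0.198  0.405  0.008] gap 38.21 tilt toolz.z,toolx.z 0.0037 0.0048 head -105.09
t 14.25 jigXYZ mm [ 52.08  -0.39 124.83] F jig [-4.16 -1.62 -0.83] T jig [-0.239  0.804 -0.002] gap 38.53 tilt toolz.z,toolx.z 0.0037 0.0044 head -105.1
```

```bash

python3 -m crank '[0.0002,0,-0.0002,0,0,0, 0,0,0,0,0,0]' >/dev/null;python3 -c "from h import *; show()"
python3 -m crank '[0,0,0,0,0,0]' >/dev/null;python3 -c "from h import *; show()"
python3 -m crank '[0,0,0,0,0,0]' >/dev/null;python3 -c "from h import *; show()"
```

```text
t 14.5 jigXYZ mm [ 52.17  -0.43 124.86] F jig [-5.59 -0.8  -0.17] T jig [-0.084  1.016 -0.038] gap 38.84 tilt toolz.z,toolx.z 0.0042 0.0041 head -105.11
t 14.62 jigXYZ mm [ 52.18  -0.43 124.86] F jig [-4.77 -0.38 -0.96] T jig [-9.300e-02  1.028e+00 -1.000e-03] gap 38.59 tilt toolz.z,toolx.z 0.0042 0.0042 head -105.1
t 14.75 jigXYZ mm [ 52.19  -0.4  124.89] F jig [-5.89 -0.31 -0.3 ] T jig [-0.122  1.056  0.042] gap 38.05 tilt toolz.z,toolx.z 0.0043 0.0042 head -105.1
```

```bash

python3 -m crank '[0.0003,0,-0.0001,0,0,0, 0,0,0,0,0,0]' >/dev/null;python3 -c "from h import *; show()"
python3 -m crank '[0,0,0,0,0,0]' >/dev/null;python3 -c "from h import *; show()"
python3 -m crank '[0,0,0,0,0,0, 0,0,0,0,0,0]' >/dev/null;python3 -c "from h import *; show(); leg('wrist8'); show()"
python3 -m crank '[0,0,0,0,0,0, 0,0,0,0,0,0]' >/dev/null;python3 -c "from h import *; show()"
```

```text
t 15.0 jigXYZ mm [ 52.25  -0.45 124.89] F jig [-6.29  0.07 -1.4 ] T jig [-0.041  1.201  0.071] gap 38.33 tilt toolz.z,toolx.z 0.0045 0.0036 head -105.11
t 15.12 jigXYZ mm [ 52.24  -0.42 124.91] F jig [-6.43  0.4  -1.76] T jig [-0.037  1.203  0.029] gap 38.57 tilt toolz.z,toolx.z 0.0045 0.0037 head -105.11
t 15.38 jigXYZ mm [ 52.25  -0.44 124.9 ] F jig [-5.11  0.47 -1.47] T jig [-0.019  1.217  0.009] gap 38.37 tilt toolz.z,toolx.z 0.0045 0.0037 head -105.11
leg XY at z=18,60,130: [[51.58, -0.19], [51.98, -0.25], [52.63, -0.35]] true tilt mrad [ 8.  -2.1] n 12
t 15.43 jigXYZ mm [ 52.26  -0.44 124.89] F jig [-7.18 -0.61 -1.49] T jig [-0.064  1.244  0.071] gap 38.35 tilt toolz.z,toolx.z 0.0045 0.0037 head -105.11
t 15.68 jigXYZ mm [ 52.27  -0.44 124.9 ] F jig [-6.35 -0.31 -0.56] T jig [-0.082  1.229 -0.033] gap 38.58 tilt toolz.z,toolx.z 0.0045 0.0037 head -105.11
```

The push bears evenly on both cheeks, about 4.5 N each. But the leg has tipped 8 mrad about the cheek tops, with its foot slightly short of home. I'll turn it upright in small steps while holding the push.

```bash

python3 -m crank '[0,0,0,0,0,-0.25, 0,0,0,0,0,0]' >/dev/null;python3 -c "from h import *; show()"
python3 -m crank '[0,0,0,0,0,0]' >/dev/null;python3 -c "from h import *; show()"
python3 -m crank '[0,0,0,0,0,-0.25, 0,0,0,0,0,0]' >/dev/null;python3 -c "from h import *; show()"
python3 -m crank '[0,0,0,0,0,0]' >/dev/null;python3 -c "from h import *; show();leg('wrist9'); show()"
```

```text
t 15.93 jigXYZ mm [ 52.33  -0.45 124.89] F jig [-5.18 -0.61 -0.13] T jig [-0.084  1.08   0.047] gap 38.38 tilt toolz.z,toolx.z 0.0045 0.0084 head -105.1
t 16.05 jigXYZ mm [ 52.35  -0.46 124.88] F jig [-4.54 -0.56 -1.19] T jig [-0.017  1.1   -0.04 ] gap 38.44 tilt toolz.z,toolx.z 0.0045 0.0083 head -105.11
t 16.3 jigXYZ mm [ 52.42  -0.48 124.89] F jig [-5.57 -0.57 -1.95] T jig [-0.179  1.088 -0.003] gap 38.67 tilt toolz.z,toolx.z 0.0044 0.013 head -105.09
t 16.43 jigXYZ mm [ 52.42  -0.5  124.85] F jig [-5.19 -0.66 -1.32] T jig [-0.11   1.091  0.007] gap 38.44 tilt toolz.z,toolx.z 0.0043 0.0129 head -105.1
leg XY at z=18,60,130: [[51.62, -0.14], [51.98, -0.23], [52.59, -0.38]] true tilt mrad [ 7.2 -2.8] n 12
t 16.48 jigXYZ mm [ 52.45  -0.5  124.87] F jig [-5.2  -0.85 -1.46] T jig [-0.061  1.056 -0.004] gap 38.31 tilt toolz.z,toolx.z 0.0043 0.0129 head -105.11
```

The leg pivots in the pads, because a 35 N grip gives too little moment. I'll firm the grip and repeat the small turn.

```bash

python3 -m crank '[-0.0002,0,0,0,0,0, 0,0,0,0,0,0]' 0 75 >/dev/null;python3 -c "from h import *; show()"
python3 -m crank '[0,0,0,0,0,-0.2, 0,0,0,0,0,0]' >/dev/null;python3 -c "from h import *; show()"
python3 -m crank '[0,0,0,0,0,-0.2, 0,0,0,0,0,0]' >/dev/null;python3 -c "from h import *; show()"
python3 -m crank '[0,0,0,0,0,0]' >/dev/null;python3 -c "from h import *; show();leg('wrist10'); show()"
```

```text
t 16.73 jigXYZ mm [ 52.38  -0.47 125.  ] F jig [-5.66 -1.57 -0.07] T jig [-0.165  0.992  0.036] gap 37.89 tilt toolz.z,toolx.z 0.0043 0.0132 head -105.1
t 16.98 jigXYZ mm [ 52.32  -0.46 124.98] F jig [-5.62 -0.45  0.05] T jig [-0.153  1.119 -0.02 ] gap 38.14 tilt toolz.z,toolx.z 0.0044 0.0165 head -105.1
t 17.23 jigXYZ mm [ 52.25  -0.49 124.94] F jig [-5.69 -0.64 -0.38] T jig [-0.198  1.212  0.057] gap 38.1 tilt toolz.z,toolx.z 0.0043 0.0198 head -105.11
t 17.35 jigXYZ mm [ 52.26  -0.5  124.93] F jig [-5.62 -0.76 -0.98] T jig [-0.266  1.246  0.03 ] gap 37.76 tilt toolz.z,toolx.z 0.0042 0.0198 head -105.11
leg XY at z=18,60,130: [[51.92, -0.18], [52.09, -0.26], [52.39, -0.39]] true tilt mrad [ 2.8 -2.5] n 12
t 17.4 jigXYZ mm [ 52.28  -0.48 124.96] F jig [-5.49  0.31 -1.01] T jig [-0.188  1.248 -0.023] gap 37.77 tilt toolz.z,toolx.z 0.0043 0.0198 head -105.11
```

```bash

python3 -m crank '[0.0002,0,0,-0.1,0,-0.2, 0,0,0,0,0,0]' >/dev/null;python3 -c "from h import *; show()"
python3 -m crank '[0.0002,0,0,0,0,0, 0,0,0,0,0,0]' >/dev/null;python3 -c "from h import *; show()"
python3 -m crank '[0,0,0,0,0,0]' >/dev/null;python3 -c "from h import *; show();leg('wrist11'); show()"
```

```text
t 17.65 jigXYZ mm [ 52.26  -0.41 124.93] F jig [-5.92 -0.35 -0.06] T jig [-0.109  1.443 -0.044] gap 37.79 tilt toolz.z,toolx.z 0.0028 0.0227 head -105.12
t 17.9 jigXYZ mm [ 52.26  -0.44 124.91] F jig [-7.04 -0.23 -0.98] T jig [-0.092  1.582  0.023] gap 37.95 tilt toolz.z,toolx.z 0.0027 0.0222 head -105.13
t 18.02 jigXYZ mm [ 52.25  -0.45 124.9 ] F jig [-7.64 -0.32 -1.3 ] T jig [-0.15   1.539  0.006] gap 37.76 tilt toolz.z,toolx.z 0.0027 0.0223 head -105.12
leg XY at z=18,60,130: [[52.0, -0.28], [52.13, -0.29], [52.34, -0.32]] true tilt mrad [ 1.6 -1.1] n 12
t 18.07 jigXYZ mm [ 52.26  -0.43 124.92] F jig [-6.16 -0.21  0.75] T jig [-0.049  1.53   0.006] gap 37.81 tilt toolz.z,toolx.z 0.0028 0.0223 head -105.13
```

```bash

python3 -m crank '[0.0001,0,0,0,0,-0.08, 0,0,0,0,0,0]' >/dev/null
for i in 1 2 3 4 5 6; do python3 -m crank '[0,0,0,0,0,0]' >/dev/null; python3 -c "from h import *; show()"; done; python3 -c "from h import *; leg('wrist12')"
```

```text
t 18.45 jigXYZ mm [ 52.27  -0.44 124.91] F jig [-7.12 -0.09 -0.08] T jig [-0.056  1.611  0.039] gap 38.17 tilt toolz.z,toolx.z 0.0028 0.0234 head -105.13
t 18.57 jigXYZ mm [ 52.27  -0.42 124.92] F jig [-8.08 -0.32  0.5 ] T jig [-0.07   1.631  0.022] gap 37.9 tilt toolz.z,toolx.z 0.0028 0.0234 head -105.13
t 18.7 jigXYZ mm [ 52.28  -0.44 124.91] F jig [-7.01 -0.07 -1.13] T jig [-0.151  1.625  0.041] gap 37.51 tilt toolz.z,toolx.z 0.0027 0.0234 head -105.13
t 18.82 jigXYZ mm [ 52.27  -0.41 124.93] F jig [-7.92 -0.11 -0.79] T jig [-0.114  1.639 -0.014] gap 37.82 tilt toolz.z,toolx.z 0.0028 0.0234 head -105.13
t 18.95 jigXYZ mm [ 52.26  -0.44 124.9 ] F jig [-7.61  0.23 -0.07] T jig [-0.102  1.611 -0.005] gap 37.73 tilt toolz.z,toolx.z 0.0027 0.0234 head -105.13
t 19.07 jigXYZ mm [ 52.28  -0.44 124.91] F jig [-6.94  0.49 -0.37] T jig [-0.154  1.674 -0.004] gap 37.79 tilt toolz.z,toolx.z 0.0028 0.0234 head -105.13
leg XY at z=18,60,130: [[52.01, -0.27], [52.13, -0.29], [52.33, -0.32]] true tilt mrad [ 1.4 -1.2] n 12
```

The leg is home: over the last 0.6 s Fx ≈ −7.4 N and Fy ≈ 0, so about 5 N on each cheek, upright to within 2 mrad. I'll ease the push off, then release.

```bash

python3 -m crank '[-0.0003,0,0,0,0,0, -0.0003,0,0,0,0,0, 0,0,0,0,0,0]' >/dev/null;python3 -c "from h import *; show();leg('wrist13')"
python3 -m crank '[0,0,0,0,0,0, 0,0,0,0,0,0, 0,0,0,0,0,0, 0,0,0,0,0,0]' 65 20 >/dev/null;python3 -c "from h import *; show();leg('wrist14')"
```

```text
t 19.5 jigXYZ mm [ 52.15  -0.47 124.86] F jig [-5.47  0.   -0.31] T jig [-0.09   1.348  0.017] gap 37.96 tilt toolz.z,toolx.z 0.0026 0.0245 head -105.12
leg XY at z=18,60,130: [[52.06, -0.28], [52.12, -0.3], [52.23, -0.34]] true tilt mrad [ 0.2 -1.2] n 12
t 20.05 jigXYZ mm [ 52.96  -0.35 125.09] F jig [ 0.18 -0.65  0.35] T jig [-0.052  0.001 -0.004] gap 55.34 tilt toolz.z,toolx.z 0.0029 0.0264 head -105.1
leg XY at z=18,60,130: [[51.83, -0.26], [51.92, -0.26], [52.07, -0.26]] true tilt mrad [ 0.7 -0.8] n 12
```

```bash

python3 -m crank '[0,-0.02,0,0,0,0, 0,-0.03,0,0,0,0, 0,-0.03,0,-0.17,0,1.5, 0,0,0,0,0,0, 0,0,0,0,0,0]' >/dev/null;python3 -c "from h import *; show()"
python3 -m crank '[-0.04,0,-0.01365,0,0,0, -0.04,0,-0.01365,0,0,0, -0.04,0,-0.01365,0,0,0, -0.04,0,-0.01365,0,0,0, 0,0,0,0,0,0, 0,0,0,0,0,0]' 0 40 >/dev/null;python3 -c "
from h import *
from bench import cams
show()
d=cams.get_image('scene'); np.savez('scene15.npz',**d)
cv2.imwrite('pics/scene15.png',cv2.resize(d['image'][110:310,170:410],(720,600),interpolation=3)[...,::-1])"
```

```text
t 20.73 jigXYZ mm [ 50.53  -1.28 203.82] F jig [-0.09 -0.44 -0.27] T jig [ 0.005 -0.044  0.009] gap 55.4 tilt toolz.z,toolx.z -0.0019 -0.0003 head -105.1
t 21.48 jigXYZ mm [-109.33  -55.16  203.83] F jig [ 0.11 -0.14  0.21] T jig [-0.005 -0.001 -0.055] gap -0.05 tilt toolz.z,toolx.z -0.0024 0.0003 head -105.08
```

View pics/scene15.png

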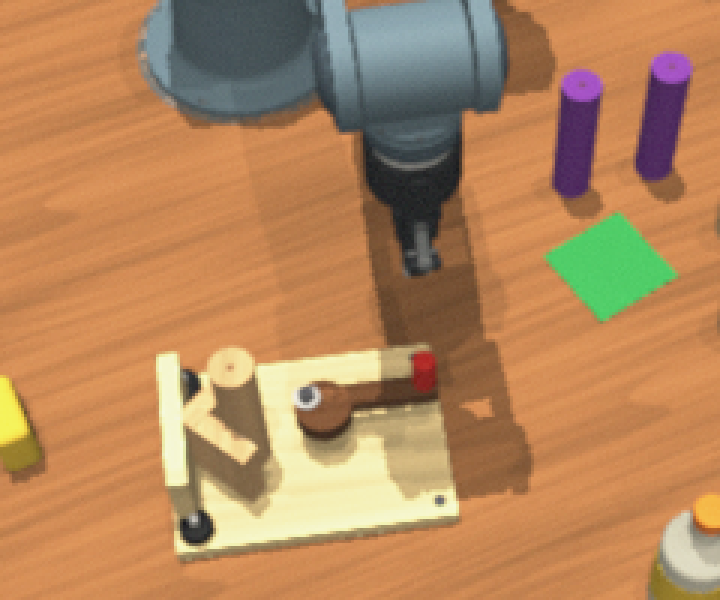

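The picture shows the leg standing upright in the V (top at (232,365)) and the shut fingers behind the red knob at (424,370). Descending beside the knob shaft and feeling for it.

```bash

python3 -m crank '[0,0.0385,0,0,0,0, 0,0.0385,0,0,0,0, 0,0.0385,0,0,0,0, 0,0,0,0,0,0, 0,0,0.004,0,0,0, 0,0,0.004,0,0,0, 0,0,0,0,0,0]' >/dev/null;python3 -c "from h import *; show()"
python3 -m crank '[0,0,0.0015,0,0,0, 0,0,0.0015,0,0,0]' >/dev/null;python3 -c "from h import *; show()"
python3 -m crank '[0,0,0.0015,0,0,0, 0,0,0.0015,0,0,0]' >/dev/null;python3 -c "from h import *; show()"
python3 -m crank '[0,0,0.0015,0,0,0, 0,0,0.0015,0,0,0]' >/dev/null;python3 -c "from h import *; show()"
```

```text
t 22.4 jigXYZ mm [-109.52  -45.31   90.94] F jig [ 0.2  -0.21  0.01] T jig [ 0.019 -0.001 -0.001] gap -0.37 tilt toolz.z,toolx.z 0.0025 -0.0003 head -105.1
t 22.65 jigXYZ mm [-109.62  -43.65   89.66] F jig [ 0.12 -0.45 -0.38] T jig [0.018 0.041 0.053] gap 0.31 tilt toolz.z,toolx.z -0.0002 -0.0002 head -105.09
t 22.9 jigXYZ mm [-109.64  -41.08   89.36] F jig [-0.31 -2.47  2.28] T jig [-0.269  0.083 -0.031] gap -0.23 tilt toolz.z,toolx.z -0.0016 -0.0003 head -105.09
t 23.15 jigXYZ mm [-109.71  -37.98   89.28] F jig [-1.55 -2.04  1.86] T jig [-0.249  0.213  0.006] gap -0.21 tilt toolz.z,toolx.z -0.0013 -0.0004 head -105.09
```

```bash
cat >> h.py <<'E'
def lev():
    from bench import readout
    s=readout.read_state(); R=s["orientation"]; p=s["position"]; f=s["ft_force"]; q=(p[:2]-O)*1000
    c=np.array([q@EX,q@EY])-[-5.9,-17.9]; tz=np.array([R[:2,2]@EX,R[:2,2]@EY]); tx=np.array([R[:2,0]@EX,R[:2,0]@EY])
    k=c+25*tz; th=np.degrees(np.arctan2(k[1],k[0])); ft=R.T@f
    print("t",round(s["clock"],2),"tool jig",(c+[-5.9,-17.9]).round(1),"z",round(p[2]*1000,1),"lever est rad",round(np.radians(194-th),3),"radius",np.hypot(*k).round(1),"pivot in tool x,z",np.round([-c@tx,-c@tz],1),"t-angle err",round((np.degrees(np.arctan2(tz[1],tz[0]))-(th-90)+180)%360-180,1),"Ftool",ft.round(2),"j6",s["joint_pos"][5].round(1))
E
python3 -c "from h import *; lev()"
python3 -m crank '[-0.0019,0,0.0183,0,10,0, -0.0019,0,0.0183,0,10,0, 0,0,0,0,0,0]' >/dev/null;python3 -c "from h import *; lev()"
python3 -m crank '[-0.0019,0,0.0183,0,10,0, -0.0019,0,0.0183,0,10,0, 0,0,0,0,0,0]' >/dev/null;python3 -c "from h import *; lev()"
```

```text
t 23.15 tool jig [-109.7  -38. ] z 89.3 lever est rad 0.292 radius 103.8 pivot in tool x,z [103.7  20.5] t-angle err 2.5 Ftool [-1.54 -1.86 -2.05] j6 1.6
t 23.52 tool jig [-109.8   -0.2] z 89.4 lever est rad 0.653 radius 103.8 pivot in tool x,z [103.6  19.1] t-angle err 3.3 Ftool [ 0.04  0.09 -0.12] j6 21.4
t 23.9 tool jig [-97.6  33.8] z 89.4 lever est rad 0.997 radius 103.6 pivot in tool x,z [103.4  19.3] t-angle err 3.1 Ftool [-0.2  -0.5   0.31] j6 39.9
```

```bash

python3 -m crank '[-0.0019,0,0.0183,0,10,0, -0.0019,0,0.0183,0,10,0, 0,0,0,0,0,0]' >/dev/null;python3 -c "from h import *; lev()"
python3 -c "
from h import *
from bench import cams
for n in ('scene','top'):
    d=cams.get_image(n); P=world(d); hsv=cv2.cvtColor(d['image'],cv2.COLOR_RGB2HSV); q=P[...,:2]-O; X=q@EX; Y=q@EY
    r=((hsv[...,0]<8)|(hsv[...,0]>172))&(hsv[...,1]>150)&(P[...,2]>.1)&(abs(X)<.15)&(abs(Y)<.15); print(n,r.sum(),P[r].mean(0), 'jig',X[r].mean()*1000,Y[r].mean()*1000)
    np.savez(n+'16.npz',**d)
s=np.load('scene16.npz')['image'];cv2.imwrite('pics/scene16.png',cv2.resize(s[110:310,170:410],(720,600),interpolation=3)[...,::-1])"
```

```text
t 24.27 tool jig [-74.4  61.7] z 89.5 lever est rad 1.345 radius 103.4 pivot in tool x,z [103.2  19.4] t-angle err 3.1 Ftool [ 0.9   0.54 -0.01] j6 57.6
scene 34 [ 0.59410221 -0.08951033  0.11151319] jig -51.59827180768621 85.07843611868134
top 6 [ 0.42000843 -0.02840474  1.41083733] jig -65.9495462688625 -98.87511189028892
```

View pics/scene16.png

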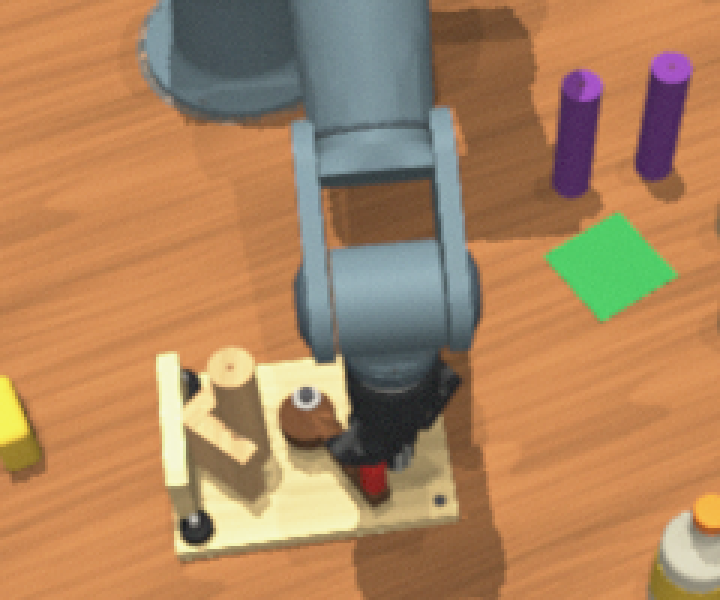

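The knob is at (375,475), a lever angle of about 1.40, the cam is still clear and the leg is upright in the V. I'll go on in smaller steps, watching the force.

```bash

for i in 1; do python3 -m crank '[-0.0013,0,0.0091,0,5,0, 0,0,0,0,0,0]' >/dev/null;python3 -c "from h import *; lev()"
python3 -m crank '[-0.0013,0,0.0091,0,5,0, 0,0,0,0,0,0]' >/dev/null;python3 -c "from h import *; lev()"
python3 -m crank '[-0.0008,0,0.0054,0,3,0, 0,0,0,0,0,0]' >/dev/null;python3 -c "from h import *; lev()"
python3 -m crank '[-0.0008,0,0.0054,0,3,0, 0,0,0,0,0,0]' >/dev/null;python3 -c "from h import *; lev()"
python3 -m crank '[-0.0008,0,0.0054,0,3,0, 0,0,0,0,0,0]' >/dev/null;python3 -c "from h import *; lev()"
done
```

```text
t 24.62 tool jig [-67.7  67. ] z 89.4 lever est rad 1.426 radius 103.2 pivot in tool x,z [103.1  20.1] t-angle err 2.7 Ftool [-0.16 -0.13 -0.33] j6 62.0
t 24.88 tool jig [-59.9  72.2] z 89.4 lever est rad 1.515 radius 103.3 pivot in tool x,z [103.2  19.9] t-angle err 2.8 Ftool [-0.6   0.55  0.02] j6 66.2
t 25.12 tool jig [-55.2  74.9] z 89.4 lever est rad 1.567 radius 103.3 pivot in tool x,z [103.1  20.1] t-angle err 2.7 Ftool [ 0.72  0.55 -0.07] j6 68.8
t 25.38 tool jig [-50.1  77.3] z 89.4 lever est rad 1.621 radius 103.2 pivot in tool x,z [103.1  20. ] t-angle err 2.8 Ftool [-0.68  0.01 -1.  ] j6 71.4
t 25.62 tool jig [-45.   79.4] z 89.4 lever est rad 1.674 radius 103.1 pivot in tool x,z [103.   19.9] t-angle err 2.8 Ftool [-0.62 -0.54  1.14] j6 73.9
```

```bash

python3 -m crank '[-0.0013,0,0.0091,0,5,0, -0.0013,0,0.0091,0,5,0, 0,0,0,0,0,0]' >/dev/null;python3 -c "from h import *; lev()"
python3 -m crank '[-0.0008,0,0.0054,0,3,0]' >/dev/null;python3 -c "from h import *; lev()"
python3 -m crank '[-0.0008,0,0.0054,0,3,0]' >/dev/null;python3 -c "from h import *; lev()"
python3 -m crank '[-0.0005,0,0.0036,0,2,0]' >/dev/null;python3 -c "from h import *; lev()"
python3 -m crank '[-0.0005,0,0.0036,0,2,0]' >/dev/null;python3 -c "from h import *; lev()"
python3 -m crank '[0,0,0,0,0,0]' >/dev/null;python3 -c "from h import *; lev()"
```

```text
t 26.0 tool jig [-27.   84.6] z 89.4 lever est rad 1.853 radius 102.9 pivot in tool x,z [102.8  19.5] t-angle err 3.1 Ftool [0.06 0.09 0.55] j6 82.2
t 26.12 tool jig [-22.5  85.4] z 89.4 lever est rad 1.897 radius 102.7 pivot in tool x,z [102.6  20.4] t-angle err 2.6 Ftool [-1.14  0.27 -2.14] j6 84.8
t 26.25 tool jig [-17.   86.2] z 89.4 lever est rad 1.95 radius 102.8 pivot in tool x,z [102.7  20.4] t-angle err 2.6 Ftool [-1.01  1.24 -2.93] j6 87.3
t 26.38 tool jig [-13.1  86.4] z 89.5 lever est rad 1.987 radius 102.7 pivot in tool x,z [102.6  20.2] t-angle err 2.7 Ftool [-2.19  1.48 -1.36] j6 88.9
t 26.5 tool jig [-9.4 86.5] z 89.5 lever est rad 2.024 radius 102.6 pivot in tool x,z [102.5  20.2] t-angle err 2.7 Ftool [-1.53  1.71 -2.61] j6 90.7
t 26.62 tool jig [-9.  86.3] z 89.5 lever est rad 2.027 radius 102.5 pivot in tool x,z [102.4  19.7] t-angle err 3.0 Ftool [-0.56  0.08 -0.28] j6 90.6
```

```bash

for i in 1 2; do :; done
python3 -m crank '[-0.0005,0,0.0036,0,2,0]' >/dev/null;python3 -c "from h import *; lev()"
python3 -m crank '[-0.0005,0,0.0036,0,2,0]' >/dev/null;python3 -c "from h import *; lev()"
python3 -m crank '[-0.0003,0,0.0018,0,1,0]' >/dev/null;python3 -c "from h import *; lev()"
python3 -m crank '[-0.0003,0,0.0018,0,1,0]' >/dev/null;python3 -c "from h import *; lev()"
python3 -m crank '[-0.0003,0,0.0018,0,1,0]' >/dev/null;python3 -c "from h import *; lev()"
python3 -m crank '[-0.0003,0,0.0018,0,1,0]' >/dev/null;python3 -c "from h import *; lev()"
```

```text
t 26.75 tool jig [-5.7 86.4] z 89.5 lever est rad 2.059 radius 102.4 pivot in tool x,z [102.3  20.2] t-angle err 2.7 Ftool [-1.98 -0.64 -2.22] j6 92.4
t 26.88 tool jig [-1.8 86.2] z 89.5 lever est rad 2.097 radius 102.4 pivot in tool x,z [102.3  20. ] t-angle err 2.8 Ftool [-0.97  0.45 -1.84] j6 94.0
t 27.0 tool jig [ 0.2 86.1] z 89.5 lever est rad 2.116 radius 102.4 pivot in tool x,z [102.3  19.8] t-angle err 2.9 Ftool [-0.8  -0.27 -2.29] j6 94.8
t 27.12 tool jig [ 1.9 85.9] z 89.5 lever est rad 2.132 radius 102.3 pivot in tool x,z [102.2  19.9] t-angle err 2.9 Ftool [-0.49  1.21 -2.46] j6 95.6
t 27.25 tool jig [ 3.7 85.7] z 89.5 lever est rad 2.15 radius 102.3 pivot in tool x,z [102.2  19.9] t-angle err 2.9 Ftool [-1.49 -0.65 -1.8 ] j6 96.5
t 27.38 tool jig [ 5.4 85.6] z 89.5 lever est rad 2.166 radius 102.3 pivot in tool x,z [102.2  19.9] t-angle err 2.8 Ftool [-2.66  0.07 -3.36] j6 97.3
```

```bash

python3 -m crank '[-0.0001,0,0.0009,0,0.5,0]' >/dev/null;python3 -c "from h import *; lev()"
python3 -m crank '[-0.0001,0,0.0009,0,0.5,0]' >/dev/null;python3 -c "from h import *; lev()"
python3 -m crank '[-0.0001,0,0.0009,0,0.5,0]' >/dev/null;python3 -c "from h import *; lev()"
```

```text
t 27.5 tool jig [ 6.2 85.4] z 89.5 lever est rad 2.174 radius 102.2 pivot in tool x,z [102.1  20. ] t-angle err 2.8 Ftool [-1.86  0.83 -3.15] j6 97.7
t 27.62 tool jig [ 7.  85.3] z 89.5 lever est rad 2.182 radius 102.2 pivot in tool x,z [102.1  20. ] t-angle err 2.8 Ftool [-3.2  -0.16 -3.8 ] j6 98.1
t 27.75 tool jig [ 7.9 85.2] z 89.5 lever est rad 2.19 radius 102.2 pivot in tool x,z [102.1  20.1] t-angle err 2.8 Ftool [-3.54  1.18 -4.71] j6 98.5
```

```bash

python3 -m crank '[0,0,0,0,0,0]' >/dev/null;python3 -c "from h import *; lev()"
python3 -m crank '[0,0,0,0,0,0]' >/dev/null;python3 -c "from h import *; lev()"
python3 -m crank '[0,0,0,0,0,0]' >/dev/null;python3 -c "from h import *; lev()"
python3 -c "
from h import *
from bench import cams
d=cams.get_image('wrist'); cv2.imwrite('pics/wrist17.png',d['image'][...,::-1]); np.savez('wrist17.npz',**d)"
```

```text
t 27.88 tool jig [ 7.9 85.1] z 89.5 lever est rad 2.191 radius 102.1 pivot in tool x,z [102.  20.] t-angle err 2.8 Ftool [-2.06  0.62 -3.9 ] j6 98.5
t 28.0 tool jig [ 8.  85.1] z 89.5 lever est rad 2.192 radius 102.1 pivot in tool x,z [102.   19.9] t-angle err 2.8 Ftool [-2.4   0.56 -2.89] j6 98.5
t 28.12 tool jig [ 7.9 85.1] z 89.5 lever est rad 2.192 radius 102.1 pivot in tool x,z [102.   19.9] t-angle err 2.8 Ftool [-3.21  0.73 -3.72] j6 98.5
```

View pics/wrist17.png

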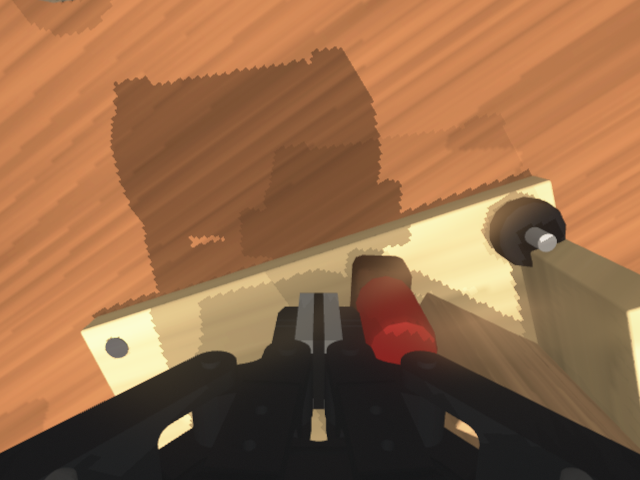

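The knob is in contact with the finger side at (375,330), and the leg is not disturbed by the gripper. The force while turning rose 2.1 → 3.2 → 3.8 → 4.7 N, which is snug, so I'm backing the finger off, rising and checking the leg.

```bash

python3 -m crank '[0,0,-0.004,0,0,0, 0,0,-0.013,0,0,0, 0,0,-0.013,0,0,0, 0,-0.06,0,0,0,0, 0,-0.06,0,0,0,0, 0,-0.06,0,0,0,0, 0,0,0,0,0,0]' >/dev/null;python3 -c "from h import *; lev()"
python3 -m crank '[0,0,0,0,-10.5,0, 0,0,0,0,-10.5,0, 0,0,0,0,-10.5,0, 0,0,0,0,-10.5,0, 0,0,0,0,-10.5,0, 0,0,0,0,-10.5,0, 0,0,0,0,-10.5,0, 0,0,0,0,-10.5,0]' >/dev/null
python3 -m crank '[0,0,0,0,-10.5,0, 0,0,0,0,-6,0, 0,0,0,0,0,0, 0,0,0,0,0,0]' >/dev/null; python3 -c "from h import *; show()"
```

```text
t 29.05 tool jig [-20.9  97.6] z 276.5 lever est rad 1.896 radius 107.8 pivot in tool x,z [104.6  51.1] t-angle err -14.0 Ftool [-0.03  0.58  0.03] j6 101.4
t 30.55 jigXYZ mm [-20.72  94.3  268.55] F jig [ 1.18 -0.41  0.48] T jig [0.018 0.019 0.017] gap 0.12 tilt toolz.z,toolx.z -0.0019 0.0 head -113.16
```

```bash

python3 -m crank '[0,-0.033,0,0,-8,0, 0.014,0,-0.032,0,0,0, 0.014,0,-0.032,0,0,0, 0.014,0,-0.032,0,0,0, 0,0,0,0,0,0, 0,0,0,0,0,0, 0,0,0,0,0,0]' >/dev/null; python3 -c "
from h import *
show(); d=leg('wrist18',28,150); cv2.imwrite('pics/wrist18.png',d['image'][...,::-1])
P=world(d); q=P[...,:2]-O; X=q@EX*1000;Y=q@EY*1000;Z=P[...,2]*1000
m=(abs(Z-168)<5)&(X>20)&(X<80)&(abs(Y)<30); print('top centre',cv2.minEnclosingCircle(np.c_[X[m],Y[m]].astype(np.float32)),np.median(Z[m]),X[m].mean(),Y[m].mean())
hsv=cv2.cvtColor(d['image'],cv2.COLOR_RGB2HSV); r=((hsv[...,0]<8)|(hsv[...,0]>172))&(hsv[...,1]>150)&(abs(Z-110)<3)&(X<70)&(X>-130); x,y=X[r].mean()+5.9,Y[r].mean()+17.9; print('knob',X[r].mean(),Y[r].mean(),'lever',np.radians(194-np.degrees(np.arctan2(y,x))),np.hypot(x,y))"
```

```text
t 31.43 jigXYZ mm [ 21.01  -0.95 302.4 ] F jig [-0.38 -0.84 -0.05] T jig [0.003 0.049 0.032] gap -0.07 tilt toolz.z,toolx.z -0.0005 -0.0003 head -105.08
leg XY at z=18,60,130: [[45.57, -0.42], [48.07, -0.37], [52.23, -0.29]] true tilt mrad [58.1  0.5] n 11
top centre ((51.8147087097168, -0.4804688096046448), 19.645498275756836) 168.3887476372301 47.99979265228493 -0.28233270890304135
knob 30.335974921594794 79.28002079382513 lever 2.1720485494871395 103.71596945507828
```

View pics/wrist18.png

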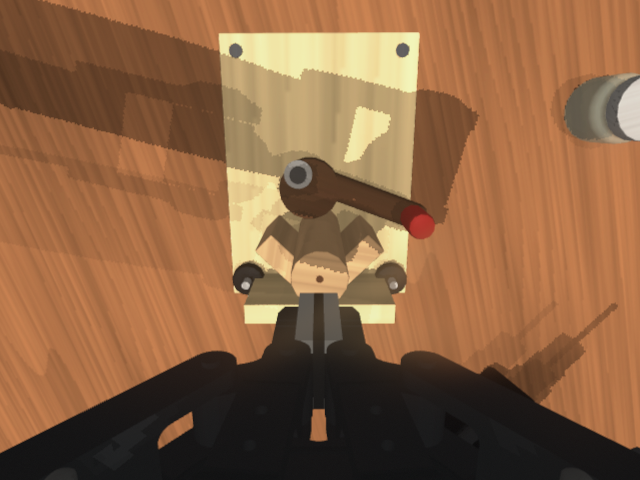

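The view shows the cam (310,188) against the leg, the lever swung to the knob at (421,222), and the leg upright in the V. The low slices of that fit include cam pixels, so I'll refit above the cam only.

```bash
python3 - <<'E'
from h import *
from bench import cams
cams.get_image=lambda n: dict(np.load("wrist18.npz"))
leg('tmp',82,160)
E
```

```text
leg XY at z=18,60,130: [[51.64, -0.29], [51.73, -0.29], [51.89, -0.3]] true tilt mrad [ 0.9 -0.7] n 10
```

The leg is upright within 1 mrad and seated. A quick numeric check of the bystanders, then I'll hand in.

```bash
python3 - <<'E'
from h import *
from bench import cams, workorder
d0=dict(np.load("scene0.npz")); d=cams.get_image("scene")
for n,dd in(("before",d0),("after",d)):
    P=world(dd); z=P[...,2]; m=((z>.14)&(z<.175)&(dd["range_z"]>0)&(P[...,1]>-.25)&(P[...,1]<.5)&(P[...,0]<.6)&(P[...,0]>.25)).astype(np.uint8)
    k,l,s,c=cv2.connectedComponentsWithStats(m); print(n,[(c[i].round(1).tolist(),int(s[i,4])) for i in range(1,k) if 60<s[i,4]<300])
df=np.abs(d["image"].astype(int)-d0["image"]).max(2)[260:,:]; print("far-bench changed px",(df>60).sum())
print(workorder.job_done())
E
```

```text
before [([392.6, 133.3], 137), ([362.9, 139.2], 135), ([422.8, 155.6], 164), ([380.2, 164.2], 153), ([425.1, 189.4], 218)]
after [([392.6, 133.3], 135), ([362.9, 139.3], 139), ([422.9, 155.6], 165), ([425.1, 189.3], 214), ([246.5, 235.1], 253)]
far-bench changed px 2288
the job is handed in; nothing more can be done
None
```

The leg from the green mat is loaded: upright, home in the V, nipped by the cam and released. The job was handed in at about 31 s of the 72 s allowed.

**What I did:** The leg measured 38.5 mm in diameter. On the first push it tipped about 8 mrad in the pads, so I firmed the grip from 35 N to 75 N and straightened it. I then held the push for about 0.6 s at roughly 5 N per cheek, evenly balanced. After letting go, I swung the lever by its knob until the turning force rose from about 2.1 N free to about 4.5 N, then backed off.

**Last checks:**
- **Leg:** it stands within about 1 mrad of upright at jig X ≈ 51.8 mm, Y ≈ −0.3 mm. Under the push it read about 52.1 mm. The 0.3 mm difference is close to what I can measure.
- **Lever:** the camera puts it at 2.17 rad. I estimated 2.19 rad from the pushing position.
- **Other objects:** the two other legs and the purple pair are where they were, within 0.1 pixel.

**Less certain:**
- **Cam pressure:** I only inferred it, at about 12 N, from knob readings that scatter by roughly 0.6 N. The tool also felt about 3.5 N sideways against the knob.
- **First leg-tilt fit after the lever swing:** it read 58 mrad because cam pixels were mixed in. I refitted using only the part of the leg above the cam.
- **Rest of the bench:** a before/after comparison of the lower part of the scene picture showed 2,288 changed pixels. I put these down to shadows and the jig being in the frame, but did not check them one by one.

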